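# Zero the thickness gauge on the master bar, then gauge the brass bar

### The job

Zero the bench thickness gauge on the steel master bar: slide it nose first under the plunger, push it gently but firmly home against the hidden backstop, let go of it and turn the dial ring until its yellow mark points the same way as the red needle. Then take the master out and lay it flat on the cork pad, and push the brass bar home under the plunger in the same way, leaving it there and the dial ring as you set it. Do not disturb the other things on the bench.

Things in the scene. Friction and masses are not known exactly. Their poses are not given: they have to be found in the camera images.
- gauge: Base of the bench thickness gauge, blue, fixed. Origin on the bench below the plunger; x points into the throat (the way bars are pushed in), z up. Flat anvil on which bars slide: 30 mm above the origin, 70 mm wide, x = -95 to +120 mm. Two steel guides 10 mm high, 20 mm apart inside, from x = -9 to +41 mm, flaring out in front.
- mouth (a point): Middle of the guides' flared mouth on the anvil surface (gauge x = -27 mm), 30 mm wide between the flares there. In front of it the anvil is bare, with room for fingers beside a bar.
- throat (a point): Point on the anvil 26.5 mm behind the plunger. An adjustable backstop, 22 mm high and hidden under the head, has its face within 8 mm of here along gauge x, differently each time, unmeasured: find it by feel. Hold a bar on it for a moment with 3 N or more (6 to 10 N is good); more than 20 N spoils its setting.
- plunger (a joint): Lift (m) of the sprung plunger at the gauge's origin: an upright 12 mm wide ball-ended steel pin, 0 when down, at most 0.012. Its empty tip stands 14.2 to 15.8 mm above the anvil (varies); sprung down with 1.5 to 3 N. A bar's bevelled nose lifts it as the bar slides in along gauge x, which takes a push of up to about 6 N.
- dial (a point): Centre of the dial on the gauge's head, 45 mm behind the plunger, axis vertical: middle of the black turning ring, 58 mm diameter, reaching 8 mm above and below this point, gripped from above by its sides. Under it a 44 mm disc on a 30 mm wide beam that ends 12 mm in front of the plunger; beam underside 27 mm, ring top 61 mm above the anvil (+-1).
- ring (a joint): Turn of the dial ring (rad), counterclockwise from above positive, range -1.0 to 1.9. At value a its yellow mark, on the ring's top, points at angle a from the gauge's x axis. It stays where it is left (friction 0.08 N m).
- needle (a joint): Angle of the red needle in the white dial (rad), same zero and sense as the ring, so the mark is over the needle when the two values are equal. The needle is driven by the plunger: 0.2 rad for each mm of lift, 0 when the gauge is empty.
- master: Steel master bar, grey, 100 mm long (x), 16 mm wide (y), 18 mm high (z), about 0.21 kg. Origin at the centre of its underside; the nose is at x = +50 mm, its top bevelled away over the last 16 mm down to 9 mm high. It lies flat on the bench.
- part: Brass bar to be checked, 100 mm long (x), 16 mm wide (y), 21 mm high (z), about 0.27 kg, lying flat on the bench. Origin at the centre of its underside; the nose is at x = +50 mm, bevelled over the last 16 mm down to 12 mm high.
- pad: Cork pad fixed on the bench, 130 x 90 x 5 mm (x, y, z); origin at the centre of its underside, x along its length.
- spray: white spray-fluid bottle with red cap, 66 mm diameter, 190 mm tall; origin at the centre of its underside. To be left alone.
- stone: grey whetstone block 50 x 100 x 30 mm (x, y, z); origin at the centre of its underside. To be left alone.
- bitring: loose flat steel bit ring, 76 mm outside, 62 mm inside, 8 mm thick; origin at the centre of its underside. To be left alone.
- driver: screwdriver with red handle lying on the bench, about 200 mm long along its x; origin near its middle, at the bench. To be left alone.
- tin: amber glass jar with black lid, 60 mm diameter, 60 mm tall; origin at the centre of its underside. To be left alone.
- roller: small upright brass buckle roller, a plain cylinder of 22 mm diameter and 24 mm height, not the bar to be checked; origin at the centre of its underside. To be left alone.
- ring_mark (a point): The yellow mark on top of the dial ring, 25.5 mm from the dial's centre; its x axis points outward along the mark.
- needle_tip (a point): Near the tip of the red needle, 19 mm from the dial's centre; its x axis points outward along the needle.
There are look-alikes about, which are no part of the job. Of the things that look like the part, the largest one is meant.

How it is judged:
By the outcome, as a careful person would: the job done as asked, in the order asked, and still so for the second after the job is handed in, with the robot touching nothing.
It also fails if it takes over 72 s, if anything falls off the work surface, if the arm or the gripper's body presses on something with over 40 N, if the wrist force passes 120 N, or if a joint passes its speed limit or range.

### The arm

A 7-joint arm with a two-finger parallel gripper is mounted at the origin on the work surface. World frame = base frame: x ahead of the robot, y to its left, z up, the work surface at z = 0. Lengths are in m, angles in degrees, forces in N, time in s.
With the tool pointing down it reaches from about 0.425 to 0.875 m from the base axis. Payload 4.7 kg.
Tool frame: the origin (TCP) lies between the finger pads; the fingertips stand 8 mm ahead of it and the grasp point (between the pads) lies 11 mm behind it (env.tip_extent is the distance from the TCP to the fingertips, in m); z points along the fingers, y is the line along which they close (so a half turn about z gives the same grasp; the last joint's range is limited). The gripper opens to 87 mm and grips with 3 to 60 N. Pads are 19 mm wide; open, the fingers measure 117 mm over their backs; the gripper's body (75 mm by 190 mm) begins 51 mm behind the grasp point.
Start: joints at [-62.79, 18.392, -4.016, 83.108, 1.295, 78.541, -3.26], TCP at [0.289, 0.582, 0.231] pointing down, gripper open.
Joint ranges: [-163.93, 163.93], [-17.29, 119.83], [-79.2, 71.16], [3.27, 140.29], [-89.18, 269.18], [5.43, 117.66], [-154.24, 154.24]. Speed limits (degrees/s): [147.25, 147.25, 180, 180, 180, 180, 180].

### API

Orientations are given as [roll, pitch, yaw] about the fixed x, y, z axes, in that order (R = Rz(yaw) Ry(pitch) Rx(roll)).
In Python, from cell import sensors, vision, workorder, env gives the robot as it stands.
- The arm moves only by the tool drive_tool, never from a script. Its argument "moves" is a list of rows, each an object of numbers: "x", "y", "z": the shift along the tool's x, y, z in mm; "rx", "ry", "rz": the turn, a rotation vector about the tool's x, y, z in rad; "fingers": the closure, from -1 (fully open) to 1 (shut). In form: [{"x": .., "y": .., "z": .., "rx": .., "ry": .., "rz": .., "fingers": ..}, ...]. A call has 1 to 20 rows; each row is the pose to reach, as a shift and turn from the pose commanded when the call began, along the tool's axes at that moment; what a row does not reach only later rows make up. A row lasts 1/8 s, in which the tool goes at most 62.5 mm and 10.7 degrees, less where a joint would pass 70% of its speed; a pose out of reach is approached as far as the arm can. A call with a gripper value outside its range is refused whole. The fingers move at their own pace and stop on an object; "force" is the grip in N (left out, the last holds). Time passes only in rows, so rows that repeat a pose let the fingers close. It gives the time, the measured TCP pose, the force, the opening and the grip force at its end, in the units of the state.
- sensors.get_obs(): the state, without advancing time (a new reading comes with each control period).
- vision.read_camera(name): name is "scene" or "top" or "wrist"; returns a dict with "image" (420x560x3 uint8, red, green, blue), "fx", "fy", "cx", "cy" (pixels), "R" (3x3) and "t" (3): a world point X has camera coordinates R X + t. Camera axes: x right, y down, z forward; pixel columns grow to the right and rows downward; lengths in m; the calibration is good to about 2 mm. A picture is of the moment at which its call begins. There is no depth.
- workorder.sign_off(): hands the job in; it is judged then, once.
The state is a dict: "time_s": time; "qpos": joint angles; "joint_velocities": joint speeds; "effort": joint torques, N m; "tool_pos": TCP position; "tool_rot": TCP orientation; "force": force on the tool from outside, world axes, zero at the start; "wrist_torque": the same for the moment, N m; "grip_width": finger opening in m; "grasp_force": force on a finger pad.
Only numpy, scipy, OpenCV 4.12 (cv2) and the standard library are available. Lean on these libraries where they do the work, as an engineer would, in place of code of your own. Each camera call takes 0.05 s, during which the arm holds its last target. There are 200 camera calls.

## Working session

There is one attempt and no reset: what is moved stays moved. The work goes in short steps, Python scripts to look and compute and a tool call to move; the robot and the scene stay as the last step left them, time stands still between calls to the robot, and variables do not carry over. Pictures are saved under pics/ and viewed, at most 12 in all, crops included, and the job is handed in when it is done.

Besides the shell and the picture viewer there is one more tool, called after ">>>" by a JSON object that holds its "name" and its "arguments". drive_tool: Moves the arm, as the interface text tells. Its arguments: {"type":"object","properties":{"moves":{"type":"array"},"force":{"type":"number"}},"required":["moves"]}

```bash
ls; mkdir -p pics
python3 - <<'E'
from cell import sensors, vision, env
import cv2,pickle
o=sensors.get_obs();print(o['time_s'],o['tool_pos'],o['tool_rot'],o['grip_width'],env.tip_extent)
d={}
for n in("scene","top"):
    c=vision.read_camera(n);d[n]=c;cv2.imwrite(f'pics/{n}0.png',c['image'][:,:,::-1]);print(n,c['fx'],c['cx'],c['cy'],c['R'],c['t'])
pickle.dump(d,open('d0.pkl','wb'))
E
```

```text
pics
0.0 [0.2888324  0.58169715 0.22945849] [-1.79889815e+02  4.70612106e-03  1.53600695e+02] 0.08718034945808854 0.008
scene 500.43623362802305 279.11388557227696 214.68551030517955 [[ 1.89604562e-02  9.99819900e-01 -8.18208721e-04]
 [ 6.55320902e-01 -1.30454751e-02 -7.55237930e-01]
 [-7.55112585e-01  1.37834664e-02 -6.55450227e-01]] [-0.01474494 -0.31827471  1.57446814]
top 452.7474679782782 275.2086940932964 212.59477921084624 [[ 0.0182444  -0.99974924  0.01298427]
 [-0.98517887 -0.02019077 -0.17033769]
 [ 0.17055714 -0.00968412 -0.9853002 ]] [0.00821233 0.5827939  1.08800921]
```

View pics/top0.png

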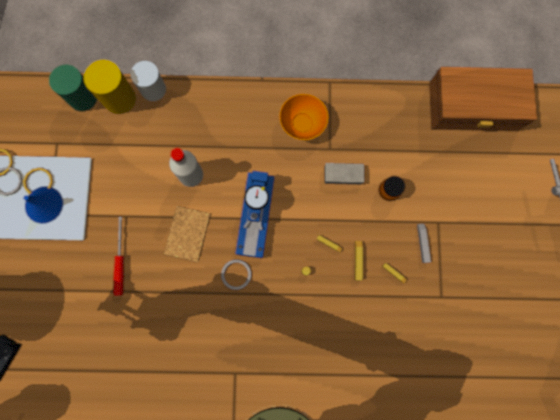

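View pics/scene0.png

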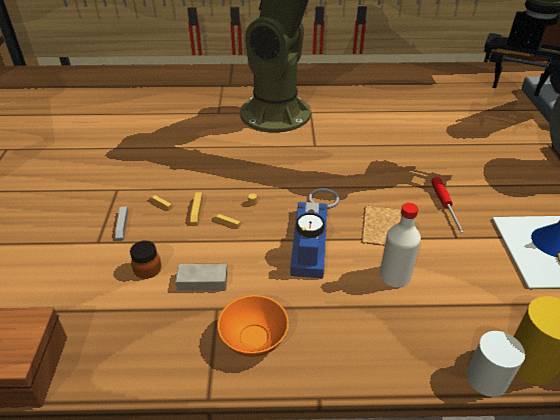

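Top view: gauge at (257,215) with its throat pointing up the image (+x) and the bare anvil at the bottom. Master at (424,243), brass part at (360,260), with smaller look-alikes at (330,243) and (395,272). Pad at (187,233), bit ring at (237,275). The scene view agrees: part at (195,208), master at (121,222).

```bash
cat > h.py <<'E'
import numpy as np, cv2
def ray(c,u,v):
    R=np.array(c['R']);t=np.array(c['t']);o=-R.T@t
    d=R.T@np.array([(u-c['cx'])/c['fx'],(v-c['cy'])/c['fy'],1.]);return o,d/np.linalg.norm(d)
def onz(c,u,v,z):
    o,d=ray(c,u,v);return o+d*(z-o[2])/d[2]
def tri(rays):
    A=sum(np.eye(3)-np.outer(d,d) for o,d in rays);b=sum((np.eye(3)-np.outer(d,d))@o for o,d in rays)
    X=np.linalg.solve(A,b);return X,max(np.linalg.norm(np.cross(X-o,d)) for o,d in rays)
def proj(c,X):
    p=np.array(c['R'])@np.asarray(X)+np.array(c['t']);return c['fx']*p[0]/p[2]+c['cx'],c['fy']*p[1]/p[2]+c['cy']
def blobs(img,lo,hi,amin=30,roi=None):
    h=cv2.cvtColor(img,cv2.COLOR_RGB2HSV);m=cv2.inRange(h,lo,hi)
    if roi: 
        k=np.zeros_like(m);x0,y0,x1,y1=roi;k[y0:y1,x0:x1]=1;m=m*k
    cs,_=cv2.findContours(m,cv2.RETR_EXTERNAL,cv2.CHAIN_APPROX_NONE)
    return sorted([(cv2.contourArea(x),cv2.minAreaRect(x),x) for x in cs if cv2.contourArea(x)>=amin],key=lambda q:-q[0]),m
E
python3 - <<'E'
from h import *
import pickle
d=pickle.load(open('d0.pkl','rb'))
t,s=d['top'],d['scene']
for n,c,pts in(('top',t,[(424,243),(360,260),(330,243),(257,197),(252,240),(187,233),(260,180),(118,270)]),('scene',s,[(121,222),(195,208),(310,245),(380,225)])):
    h=cv2.cvtColor(c['image'],cv2.COLOR_RGB2HSV)
    for u,v in pts: print(n,u,v,h[v,u],onz(c,u,v,.02).round(3))
for n,c,roi in(('top',t,(300,220,450,290)),('scene',s,(100,180,260,245))):
    for lab,lo,hi in(('brass',(22,130,60),(35,255,255)),('grey',(0,0,90),(180,60,255))):
        for a,r,_ in blobs(c['image'],lo,hi,40,roi)[0][:4]: print(n,lab,a,np.round(r[0],1),np.round(r[1],1),round(r[2],1),onz(c,*r[0],.02).round(3))
a=cv2.resize(t['image'][150:290,160:440],None,fx=2.8,fy=2.8,interpolation=cv2.INTER_CUBIC)
cv2.imwrite('pics/cropt.png',a[:,:,::-1])
E
```

```text
top 424 243 [ 14  22 153] [ 0.516 -0.363  0.02 ]
top 360 260 [ 23 186 184] [ 0.47  -0.198  0.02 ]
top 330 243 [ 23 186 185] [ 0.512 -0.122  0.02 ]
top 257 197 [ 30  10 126] [0.628 0.067 0.02 ]
top 252 240 [ 15  19 158] [0.516 0.077 0.02 ]
top 187 233 [ 16 149 178] [0.53  0.244 0.02 ]
top 260 180 [108 192 110] [0.673 0.06  0.02 ]
top 118 270 [  0 244 184] [0.433 0.412 0.02 ]
scene 121 222 [ 22  15 184] [ 0.527 -0.361  0.02 ]
scene 195 208 [ 22 157 229] [ 0.48  -0.195  0.02 ]
scene 310 245 [109 167 157] [0.612 0.071 0.02 ]
scene 380 225 [ 18 129 217] [0.55  0.236 0.02 ]
top brass 182.0 [358.5 263. ] [32.  7.] 90.0 [ 0.462 -0.195  0.02 ]
top brass 78.0 [392.8 271.4] [23.   4.7] 38.7 [ 0.443 -0.281  0.02 ]
top brass 76.5 [327.6 242.3] [22.   4.5] 29.4 [ 0.513 -0.116  0.02 ]
top grey 247.5 [423.6 242.6] [38.   7.8] 81.9 [ 0.518 -0.362  0.02 ]
scene brass 51.0 [195.8 205.5] [ 5.8 18.2] 13.2 [ 0.471 -0.195  0.02 ]
scene grey 215.0 [120.8 222.5] [ 9.  32.2] 8.7 [ 0.529 -0.361  0.02 ]
```

View pics/cropt.png

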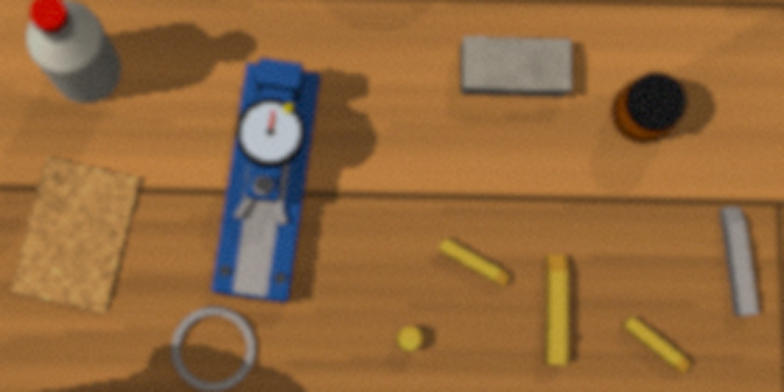

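The crop gives the gauge heading as a few degrees clockwise of world +x. The mark is at crop (288,107), right of the needle. The bevelled ends of the master (732,212) and part (557,262) both seem to face up. Next is the wrist camera's mounting.

Run:
```python
from cell import sensors, vision
from scipy.spatial.transform import Rotation as Ro
import numpy as np
o=sensors.get_obs();c=vision.read_camera('wrist')
R=np.array(c['R']);p=-R.T@np.array(c['t']);T=Ro.from_euler('xyz',o['tool_rot'],degrees=True).as_matrix()
print(T.round(3),'cam in tool',T.T@(p-o['tool_pos']),'camaxes in tool (cols)',(T.T@R.T).round(3),c['fx'],c['cx'],c['cy'])
# goal: TCP (0.50,-0.26,0.25), yaw 180
print('delta tool',T.T@(np.array([.47,-.27,.23])-o['tool_pos']),o['force'])
```

```text
[[-0.896  0.445 -0.001]
 [ 0.445  0.896 -0.002]
 [-0.    -0.002 -1.   ]] cam in tool [ 0.06711689  0.00020373 -0.1547803 ] camaxes in tool (cols) [[-0.001 -0.969 -0.245]
 [ 1.    -0.001 -0.001]
 [ 0.001 -0.245  0.969]] 302.93149861514706 281.2561677649692 203.9144638388974
delta tool [-0.54095822 -0.68239032  0.00080638] [ 0.02673662 -0.81981819  0.2847871 ]
```

>>> {"name": "drive_tool", "arguments": {"moves": [{"x":-218,"y":-178,"z":0,"rz":-0.23,"fingers":-1},{"x":-435,"y":-356,"z":30,"rz":-0.46,"fingers":-1},{"x":-435,"y":-356,"z":30,"rz":-0.46,"fingers":-1},{"x":-435,"y":-356,"z":30,"rz":-0.46,"fingers":-1},{"x":-435,"y":-356,"z":30,"rz":-0.46,"fingers":-1},{"x":-435,"y":-356,"z":30,"rz":-0.46,"fingers":-1},{"x":-435,"y":-356,"z":30,"rz":-0.46,"fingers":-1},{"x":-435,"y":-356,"z":30,"rz":-0.46,"fingers":-1},{"x":-435,"y":-356,"z":30,"rz":-0.46,"fingers":-1},{"x":-435,"y":-356,"z":30,"rz":-0.46,"fingers":-1},{"x":-435,"y":-356,"z":30,"rz":-0.46,"fingers":-1},{"x":-435,"y":-356,"z":30,"rz":-0.46,"fingers":-1},{"x":-435,"y":-356,"z":30,"rz":-0.46,"fingers":-1}]}}

```text
invalid input at $.moves[0]: expected keys x, y, z, rx, ry, rz, fingers
```

```bash
cat > snap.py <<'E'
import sys,pickle,cv2,numpy as np
from cell import sensors, vision
n=sys.argv[1];c=vision.read_camera(sys.argv[2] if len(sys.argv)>2 else 'wrist');c['obs']=sensors.get_obs()
pickle.dump(c,open(n+'.pkl','wb'));cv2.imwrite(f'pics/{n}.png',c['image'][:,:,::-1]);o=c['obs']
print(o['time_s'],np.round(o['tool_pos'],4),np.round(o['tool_rot'],2),np.round(o['force'],1))
E
python3 snap.py w1
```

```text
0.2 [0.2889 0.5819 0.2299] [-179.94    0.    153.6 ] [ 0.1  0.2 -0.6]
```

View pics/w1.png

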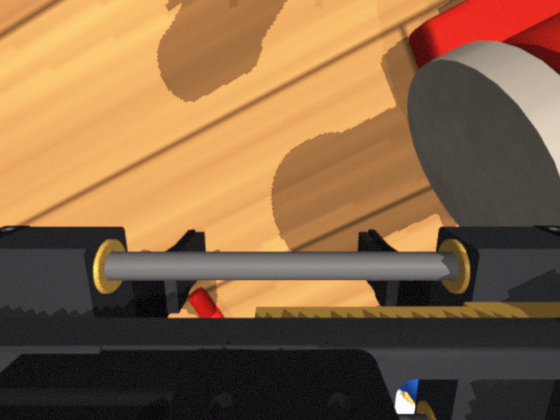

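The move was refused because it needs all keys. The picture shows that the wrist view covers the tool's +x side (gripper fills rows above 225), so I'll work at yaw 0 to see the gauge ahead.

>>> {"name": "drive_tool", "arguments": {"moves": [{"x":-204,"y":-185,"z":0,"rx":0,"ry":0,"rz":0.7,"fingers":-1},{"x":-204,"y":-185,"z":0,"rx":0,"ry":0,"rz":0.7,"fingers":-1},{"x":-204,"y":-185,"z":0,"rx":0,"ry":0,"rz":0.7,"fingers":-1},{"x":-408,"y":-370,"z":30,"rx":0,"ry":0,"rz":1.4,"fingers":-1},{"x":-408,"y":-370,"z":30,"rx":0,"ry":0,"rz":1.4,"fingers":-1},{"x":-408,"y":-370,"z":30,"rx":0,"ry":0,"rz":1.4,"fingers":-1},{"x":-408,"y":-370,"z":30,"rx":0,"ry":0,"rz":2.0,"fingers":-1},{"x":-408,"y":-370,"z":30,"rx":0,"ry":0,"rz":2.0,"fingers":-1},{"x":-408,"y":-370,"z":30,"rx":0,"ry":0,"rz":2.0,"fingers":-1},{"x":-408,"y":-370,"z":30,"rx":0,"ry":0,"rz":2.68,"fingers":-1},{"x":-408,"y":-370,"z":30,"rx":0,"ry":0,"rz":2.68,"fingers":-1},{"x":-408,"y":-370,"z":30,"rx":0,"ry":0,"rz":2.68,"fingers":-1},{"x":-408,"y":-370,"z":30,"rx":0,"ry":0,"rz":2.68,"fingers":-1},{"x":-408,"y":-370,"z":30,"rx":0,"ry":0,"rz":2.68,"fingers":-1},{"x":-408,"y":-370,"z":30,"rx":0,"ry":0,"rz":2.68,"fingers":-1},{"x":-408,"y":-370,"z":30,"rx":0,"ry":0,"rz":2.68,"fingers":-1},{"x":-408,"y":-370,"z":30,"rx":0,"ry":0,"rz":2.68,"fingers":-1},{"x":-408,"y":-370,"z":30,"rx":0,"ry":0,"rz":2.68,"fingers":-1}]}}

```text
time_s: 2.45
tool_pos: [0.49, 0.0694, 0.2005]
tool_rot: [-180.0, -0.0, 0.1]
force: [0.2, -0.1, -0.7]
grip_width: 0.0869
grasp_force: 0.0
```

```bash
python3 snap.py w2
```

```text
2.5 [0.49   0.0694 0.2006] [-1.8e+02 -1.0e-02  7.0e-02] [-1.2  0.1  0. ]
```

View pics/w2.png

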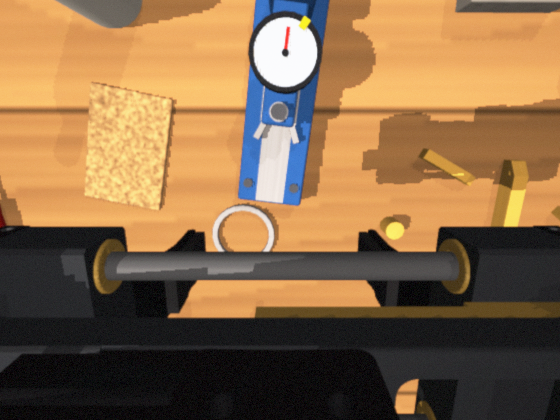

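The view shows the gauge dial centre at (285,52), mark at (306,22), plunger at (279,112), anvil (275,170), and flares about (262..298,130). The pad is around (130,147), and the part at right has its nose at the far end. Next I'll look at the bars.

>>> {"name": "drive_tool", "arguments": {"moves": [{"x":-60,"y":350,"z":50,"rx":0,"ry":0,"rz":0,"fingers":-1},{"x":-60,"y":350,"z":50,"rx":0,"ry":0,"rz":0,"fingers":-1},{"x":-60,"y":350,"z":50,"rx":0,"ry":0,"rz":0,"fingers":-1},{"x":-60,"y":350,"z":50,"rx":0,"ry":0,"rz":0,"fingers":-1},{"x":-60,"y":350,"z":50,"rx":0,"ry":0,"rz":0,"fingers":-1},{"x":-60,"y":350,"z":50,"rx":0,"ry":0,"rz":0,"fingers":-1},{"x":-60,"y":350,"z":50,"rx":0,"ry":0,"rz":0,"fingers":-1},{"x":-60,"y":350,"z":50,"rx":0,"ry":0,"rz":0,"fingers":-1}]}}

```text
time_s: 3.5
tool_pos: [0.4305, -0.2799, 0.1504]
tool_rot: [-180.0, 0.0, 0.1]
force: [-0.5, 0.3, -0.9]
grip_width: 0.0871
grasp_force: 0.0
```

```bash
python3 snap.py w3
python3 - <<'E'
from h import *
import pickle
c=pickle.load(open('w2.pkl','rb'));t=pickle.load(open('d0.pkl','rb'))
im=c['image']
def P(lab,img,lo,hi,roi,amin=30):
    out=[]
    for a,r,k in blobs(img,lo,hi,amin,roi)[0][:3]:
        m=cv2.moments(k);print(lab,a,np.round(r[0],1),np.round(r[1],1),round(r[2],1),'cen',round(m['m10']/m['m00'],1),round(m['m01']/m['m00'],1))
P('white w2',im,(0,0,200),(180,40,255),(240,5,330,100),200)
P('mark w2',im,(25,150,150),(35,255,255),(240,0,330,100),8)
P('red w2',im,(0,150,120),(8,255,255),(240,5,330,100),8)
P('blue w2',im,(100,120,40),(130,255,255),(200,0,350,220),200)
P('grey w2',im,(0,0,100),(180,60,255),(240,120,320,210),50)
P('pad w2',im,(10,80,100),(25,150,255),(70,70,190,215),500)
P('white top',t['top']['image'],(0,0,170),(180,50,255),(235,180,280,215),50)
P('white scene',t['scene']['image'],(0,0,200),(180,50,255),(290,205,330,245),50)
E
```

```text
3.55 [ 0.4309 -0.2793  0.1505] [-1.7995e+02 -1.0000e-02  1.6000e-01] [-1.1 -0.3 -0.8]
white w2 3291.5 [285.  52.] [68. 62.] 90.0 cen 284.7 52.2
mark w2 76.5 [304.2  22.4] [ 8.4 11.8] 31.0 cen 304.4 22.2
red w2 24.0 [286.6  37.5] [ 2.1 21.2] 7.1 cen 286.6 37.4
blue w2 1752.0 [299.9 137.4] [ 17.1 134.4] 8.1 cen 299.8 144.8
blue w2 1731.0 [252.4 132.6] [ 17.2 132.5] 5.2 cen 250.8 139.6
blue w2 1244.0 [289.7  16. ] [71.3 42.6] 8.1 cen 294.4 10.5
grey w2 2271.5 [275.6 161.3] [44.1 83.3] 0.9 cen 273.3 160.7
grey w2 53.0 [249.5 207. ] [ 4. 19.] 90.0 cen 247.1 207.3
pad w2 13938.0 [129.5 142. ] [144. 119.] 90.0 cen 130.2 140.0
white top 262.0 [256. 197.] [18.4 18.4] 45.0 cen 256.0 196.9
white scene 245.0 [310.5 222. ] [14. 23.] 90.0 cen 310.2 222.0
```

View pics/w3.png

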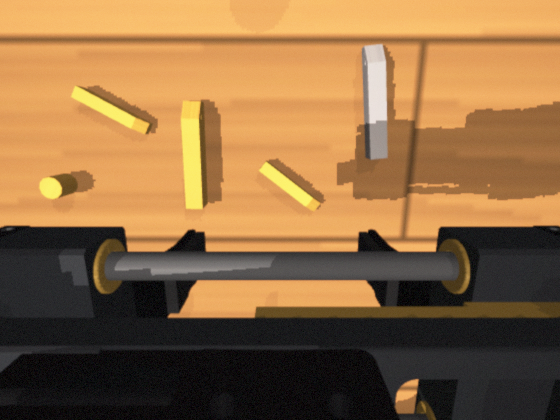

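Both bars have their bevels (noses) pointing up the image: master from (374,47) to (376,158), part from (192,102) to (195,207), no obstacles beside them. Now I'll measure them and the gauge axis.

```bash
cat > m.py <<'E'
from h import *
import pickle
def edges(img,lo,hi,roi,amin=300):
    """left/right/top/bottom silhouette of largest blob: per-row fits u=a v+b"""
    bl,_=blobs(img,lo,hi,amin,roi);k=bl[0][2];m=np.zeros(img.shape[:2],np.uint8);cv2.drawContours(m,[k],-1,255,-1)
    vs=np.where(m.any(1))[0];v0,v1=vs[0],vs[-1];n=v1-v0
    rr=range(v0+int(.2*n),v0+int(.85*n))
    L=np.polyfit(rr,[np.where(m[v])[0][0] for v in rr],1);R=np.polyfit(rr,[np.where(m[v])[0][-1]+1 for v in rr],1)
    return L,R,v0,v1+1,m
E
python3 - <<'E'
from m import *
w2=pickle.load(open('w2.pkl','rb'));w3=pickle.load(open('w3.pkl','rb'));d=pickle.load(open('d0.pkl','rb'))
for lab,c,lo,hi,roi,h in(('master',w3,(0,0,40),(180,70,255),(340,35,410,175),.018),('part',w3,(22,120,60),(40,255,255),(165,90,225,220),.021)):
    L,R,v0,v1,m=edges(c['image'],lo,hi,roi)
    print(lab,'rows',v0,v1)
    for n,E in(('L',L),('R',R)):
        for z in(0,h):
            p=onz(c,np.polyval(E,v0+20),v0+20,z);q=onz(c,np.polyval(E,v1-10),v1-10,z)
            print(n,z,p[:2].round(4),q[:2].round(4),'yaw',np.degrees(np.arctan2(p[1]-q[1],p[0]-q[0])).round(2))
    um=(L[0]*v1+L[1]+R[0]*v1+R[1])/2;uo=(L[0]*v0+L[1]+R[0]*v0+R[1])/2
    print('rear z0,zh',onz(c,um,v1,0)[:2].round(4),onz(c,um,v1,h)[:2].round(4),'nose z0,z9',onz(c,uo,v0,0)[:2].round(4),onz(c,uo,v0,h/2)[:2].round(4))
# dial triangulation
dl=[(w2,284.9,52.1),(d['top'],256.,197.),(d['scene'],310.3,222.)]
X,e=tri([ray(*x) for x in dl]);print('dial',X.round(4),e.round(4));X,e=tri([ray(*x) for x in dl[::2]]);print('dial w2+scene',X.round(4),e.round(4))
# blue base outer edges in w2 rows 150-190
h=cv2.cvtColor(w2['image'],cv2.COLOR_RGB2HSV);b=cv2.inRange(h,(100,110,30),(130,255,255));b[:,:200]=0;b[:,350:]=0
rr=range(110,190);A=np.polyfit(rr,[np.where(b[v])[0][0] for v in rr],1);B=np.polyfit(rr,[np.where(b[v])[0][-1]+1 for v in rr],1)
for z in(.03,):
  for E in(A,B):
    p=onz(w2,np.polyval(E,110),110,z);q=onz(w2,np.polyval(E,190),190,z);print('base',p.round(4),q.round(4),np.degrees(np.arctan2(p[1]-q[1],p[0]-q[0])).round(2))
print('base bottom',np.where(b.any(1))[0].max(),onz(w2,270,np.where(b.any(1))[0].max(),.03).round(4))
g=cv2.inRange(h,(0,0,100),(180,60,255))
for v in(150,160,170,180,190,196):
    x=np.where(g[v,240:320])[0]+240;print(v,x[0],x[-1]+1,onz(w2,(x[0]+x[-1]+1)/2,v,.03).round(4))
print('plunger',onz(w2,279,112,.05))
E
```

```text
master rows 44 160
L 0 [ 0.5538 -0.3554] [ 0.4748 -0.3636] yaw 5.91
L 0.018 [ 0.5505 -0.3509] [ 0.4761 -0.3586] yaw 5.91
R 0 [ 0.5538 -0.3772] [ 0.4748 -0.3853] yaw 5.86
R 0.018 [ 0.5505 -0.3714] [ 0.4761 -0.379 ] yaw 5.86
rear z0,zh [ 0.4649 -0.3754] [ 0.4668 -0.3698] nose z0,z9 [ 0.5707 -0.3645] [ 0.5686 -0.362 ]
part rows 102 209
L 0 [ 0.5017 -0.1821] [ 0.4248 -0.1806] yaw -1.11
L 0.021 [ 0.5014 -0.1888] [ 0.4297 -0.1874] yaw -1.11
R 0 [ 0.5017 -0.1995] [ 0.4248 -0.198 ] yaw -1.12
R 0.021 [ 0.5014 -0.205 ] [ 0.4297 -0.2036] yaw -1.12
rear z0,zh [ 0.414  -0.1891] [ 0.4197 -0.1953] nose z0,z9 [ 0.5202 -0.1912] [ 0.5194 -0.1942]
dial [0.614  0.0676 0.0899] 0.0012
dial w2+scene [0.6147 0.0677 0.0904] 0.001
base [0.5734 0.1055 0.03  ] [0.4896 0.1158 0.03  ] -7.0
base [0.5734 0.0369 0.03  ] [0.4896 0.0472 0.03  ] -7.04
base bottom 204 [0.4738 0.082  0.03  ]
150 261 290 [0.5328 0.0756 0.03  ]
160 260 307 [0.5223 0.0671 0.03  ]
170 240 287 [0.5116 0.0887 0.03  ]
180 245 304 [0.5007 0.0769 0.03  ]
190 256 297 [0.4896 0.0748 0.03  ]
196 256 302 [0.4828 0.072  0.03  ]
plunger [0.57049615 0.07174225 0.05      ]
```

>>> {"name": "drive_tool", "arguments": {"moves": [{"x":0,"y":90,"z":50,"rx":0,"ry":0,"rz":-0.1,"fingers":-0.3},{"x":0,"y":90,"z":50,"rx":0,"ry":0,"rz":-0.1,"fingers":-0.3},{"x":0,"y":90,"z":50,"rx":0,"ry":0,"rz":-0.1,"fingers":-0.3},{"x":0,"y":90,"z":50,"rx":0,"ry":0,"rz":-0.1,"fingers":-0.3}]}}

```text
time_s: 4.05
tool_pos: [0.4314, -0.3688, 0.1006]
tool_rot: [-179.9, -0.0, 5.9]
force: [1.1, 1.2, 0.4]
grip_width: 0.0593
grasp_force: 0.0
```

```bash
python3 snap.py w4
python3 - <<'E'
from m import *
w2,w3,w4=[pickle.load(open(f'w{i}.pkl','rb')) for i in(2,3,4)]
def rl(c,E):  # plane through camera containing edge line
    o,p=ray(c,np.polyval(E,60),60);_,q=ray(c,np.polyval(E,160),160);n=np.cross(p,q);return o,n/np.linalg.norm(n)
def meet(a,b,x):  # intersection of two edge planes at world x
    (o,n),(p,m)=a,b;s=np.linalg.solve([n[1:],m[1:]],[n@o-n[0]*x,m@p-m[0]*x]);return s
gm=((0,0,40),(180,70,255));
A=edges(w3['image'],*gm,(340,35,410,175));B=edges(w4['image'],*gm,(200,0,360,222))
print('w4 rows',B[2],B[3],B[0],B[1])
for z in(0,.018):
  for E in B[:2]:
    p=onz(w4,np.polyval(E,B[2]+30),B[2]+30,z);q=onz(w4,np.polyval(E,200),200,z);print(z,p[:2].round(4),q[:2].round(4),np.degrees(np.arctan2(p[1]-q[1],p[0]-q[0])).round(2))
print('master right edge (top) y,z',meet(rl(w3,A[1]),rl(w4,B[1]),.5).round(4),'left (bottom?)',meet(rl(w3,A[0]),rl(w4,B[0]),.5).round(4))
print('nose',onz(w4,(np.polyval(B[0],B[2])+np.polyval(B[1],B[2]))/2,B[2],.0).round(4))
pm=((22,120,60),(40,255,255));C=edges(w3['image'],*pm,(165,90,225,220));D=edges(w4['image'],*pm,(0,0,130,222));print(D[2:4])
print('part left edge(top)',meet(rl(w3,C[0]),rl(w4,D[0]),.46).round(4),'right',meet(rl(w3,C[1]),rl(w4,D[1]),.46).round(4))
E
```

```text
4.1 [ 0.4317 -0.3687  0.101 ] [-1.7994e+02 -8.0000e-02  5.9400e+00] [-0.4  0.7  0.4]
w4 rows 28 167 [1.44873853e-03 2.78900295e+02] [-1.14005844e-02  3.02323247e+02]
0 [ 0.549  -0.3547] [ 0.4364 -0.3662] 5.81
0 [ 0.5508 -0.3722] [ 0.4382 -0.3841] 6.07
0.018 [ 0.5454 -0.3552] [ 0.4407 -0.3659] 5.81
0.018 [ 0.547  -0.3715] [ 0.4424 -0.3826] 6.07
master right edge (top) y,z [-0.3764  0.0185] left (bottom?) [-0.3597  0.0047]
nose [ 0.5707 -0.3613  0.    ]
(np.int64(71), np.int64(206))
part left edge(top) [-0.1885  0.0224] right [-0.2042  0.0211]
```

View pics/w4.png

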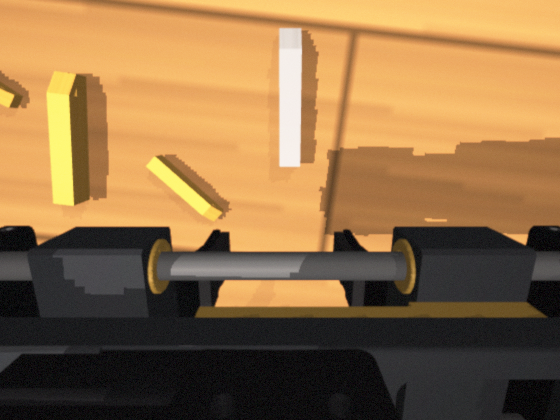

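Master lies straight ahead at (290,28..167). Its top edge triangulates to 18.5 mm and the part's to about 21.5 mm, matching the text. Now I'll grasp it by the rear.

>>> {"name": "drive_tool", "arguments": {"moves": [{"x":56,"y":7,"z":40,"rx":0,"ry":0,"rz":0,"fingers":-0.3},{"x":56,"y":7,"z":75,"rx":0,"ry":0,"rz":0,"fingers":-0.3},{"x":56,"y":7,"z":89,"rx":0,"ry":0,"rz":0,"fingers":-0.3},{"x":56,"y":7,"z":89,"rx":0,"ry":0,"rz":0,"fingers":-0.3},{"x":56,"y":7,"z":89,"rx":0,"ry":0,"rz":0,"fingers":1},{"x":56,"y":7,"z":89,"rx":0,"ry":0,"rz":0,"fingers":1},{"x":56,"y":7,"z":89,"rx":0,"ry":0,"rz":0,"fingers":1},{"x":56,"y":7,"z":89,"rx":0,"ry":0,"rz":0,"fingers":1},{"x":56,"y":7,"z":89,"rx":0,"ry":0,"rz":0,"fingers":1},{"x":56,"y":7,"z":89,"rx":0,"ry":0,"rz":0,"fingers":1}], "force": 45}}

```text
time_s: 5.35
tool_pos: [0.4868, -0.3717, 0.0116]
tool_rot: [-180.0, -0.0, 5.8]
force: [0.1, 0.4, 3.2]
grip_width: 0.0154
grasp_force: 44.8
```

>>> {"name": "drive_tool", "arguments": {"moves": [{"x":0,"y":0,"z":-50,"rx":0,"ry":0,"rz":0,"fingers":1},{"x":0,"y":-30,"z":-90,"rx":0,"ry":0,"rz":0.02,"fingers":1},{"x":2,"y":-80,"z":-90,"rx":0,"ry":0,"rz":0.05,"fingers":1},{"x":3,"y":-140,"z":-90,"rx":0,"ry":0,"rz":0.09,"fingers":1},{"x":4,"y":-200,"z":-90,"rx":0,"ry":0,"rz":0.12,"fingers":1},{"x":5,"y":-260,"z":-90,"rx":0,"ry":0,"rz":0.15,"fingers":1},{"x":7,"y":-320,"z":-90,"rx":0,"ry":0,"rz":0.18,"fingers":1},{"x":8,"y":-380,"z":-90,"rx":0,"ry":0,"rz":0.2,"fingers":1},{"x":9,"y":-430,"z":-85,"rx":0,"ry":0,"rz":0.224,"fingers":1},{"x":9.5,"y":-459,"z":-60,"rx":0,"ry":0,"rz":0.224,"fingers":1},{"x":9.5,"y":-459,"z":-45,"rx":0,"ry":0,"rz":0.224,"fingers":1},{"x":9.5,"y":-459,"z":-45,"rx":0,"ry":0,"rz":0.224,"fingers":1},{"x":9.5,"y":-459,"z":-45,"rx":0,"ry":0,"rz":0.224,"fingers":1}]}}

```text
time_s: 6.98
tool_pos: [0.4506, 0.0843, 0.057]
tool_rot: [180.0, -0.0, -7.2]
force: [0.7, -0.5, -2.2]
grip_width: 0.0154
grasp_force: 44.8
```

```bash
python3 snap.py w5;python3 - <<'E'
import cv2
a=cv2.imread('pics/w5.png');cv2.imwrite('pics/w5c.png',cv2.resize(a[0:240,160:420],None,fx=2.4,fy=2.4))
E
```

```text
7.025 [0.4508 0.0845 0.0572] [-1.7998e+02 -7.0000e-02 -7.2000e+00] [-0.6  0.4 -1.8]
```

View pics/w5c.png

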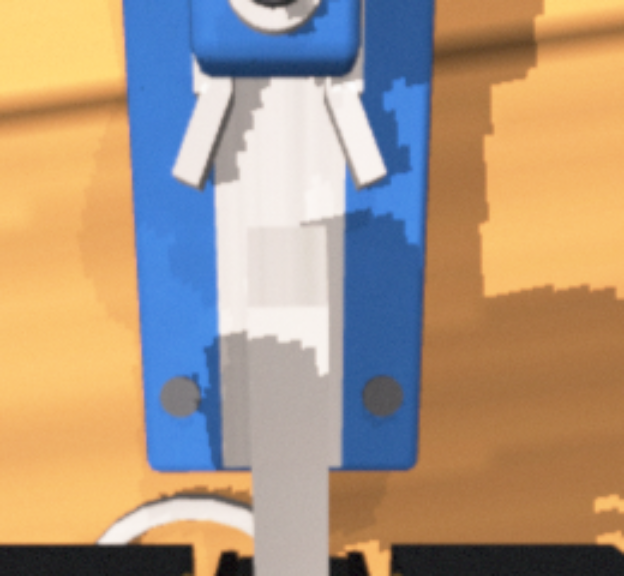

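The crop shows the bar nose centred at (287,228), the flare tips at (190,185) and (367,185), and the anvil strip from 217 to 345. The bar seems slightly right of the axis, so I'll compute the offset.

Run:
```python
from h import *
import pickle
w=pickle.load(open('w5.pkl','rb'));f=lambda x,y:(160+x/2.4,y/2.4)
a=np.radians(-7.0);ex=np.array([np.cos(a),np.sin(a)]);ey=np.array([-np.sin(a),np.cos(a)]);O=np.array([.5696,.0718])
def G(lab,x,y,z):
    p=onz(w,*f(x,y),z);print(lab,p.round(4),'gauge',((p[:2]-O)@ex*1e3).round(1),((p[:2]-O)@ey*1e3).round(1))
G('nose L',248,228,.0555);G('nose R',327,228,.0555);G('bevel L',249,305,.0645);G('bevel R',328,305,.0645);G('rear L',255,540,.0645);G('rear R',328,540,.0645)
G('flare L tip',190,187,.04);G('flare R tip',367,187,.04);G('anvil L',217,200,.03);G('anvil R',345,200,.03);G('base L',152,465,.03);G('base R',417,465,.03);G('base L2',130,120,.03);G('base R2',430,120,.03);G('guideL',232,95,.04);G('guideR',327,95,.04);G('beam',275,72,.06)
```

```text
nose L [0.5327 0.0828 0.0555] gauge -38.0 6.5
nose R [0.5307 0.0669 0.0555] gauge -38.0 -9.6
bevel L [0.5176 0.0843 0.0645] gauge -53.1 6.0
bevel R [0.5156 0.0689 0.0645] gauge -53.2 -9.5
rear L [0.4695 0.0898 0.0645] gauge -101.6 5.7
rear R [0.4675 0.0744 0.0645] gauge -101.7 -9.8
flare L tip [0.5444 0.095  0.04  ] gauge -27.8 19.9
flare R tip [0.5395 0.0562 0.04  ] gauge -28.0 -19.1
anvil L [0.5424 0.0902 0.03  ] gauge -29.2 15.0
anvil R [0.5386 0.0605 0.03  ] gauge -29.4 -15.0
base L [0.4817 0.1163 0.03  ] gauge -92.6 33.5
base R [0.4731 0.0491 0.03  ] gauge -93.0 -34.3
base L2 [0.5619 0.1074 0.03  ] gauge -12.0 34.4
base R2 [0.5532 0.0393 0.03  ] gauge -12.3 -34.2
guideL [0.5614 0.0831 0.04  ] gauge -9.5 10.2
guideR [0.5589 0.0629 0.04  ] gauge -9.6 -10.2
beam [0.5591 0.0737 0.06  ] gauge -10.7 0.6
```

>>> {"name": "drive_tool", "arguments": {"moves": [{"x":0,"y":-1.8,"z":8,"rx":0,"ry":0,"rz":0,"fingers":1},{"x":0,"y":-1.8,"z":13,"rx":0,"ry":0,"rz":0,"fingers":1},{"x":0,"y":-1.8,"z":15,"rx":0,"ry":0,"rz":0,"fingers":1},{"x":0,"y":-1.8,"z":15,"rx":0,"ry":0,"rz":0,"fingers":1},{"x":0,"y":-1.8,"z":15,"rx":0,"ry":0,"rz":0,"fingers":1}]}}

```text
time_s: 7.65
tool_pos: [0.4505, 0.0874, 0.0416]
tool_rot: [-180.0, -0.0, -7.1]
force: [-0.4, -0.0, -2.0]
grip_width: 0.0155
grasp_force: 44.8
```

>>> {"name": "drive_tool", "arguments": {"moves": [{"x":5,"y":0,"z":0.5,"rx":0,"ry":0,"rz":0,"fingers":1},{"x":12,"y":0,"z":0.5,"rx":0,"ry":0,"rz":0,"fingers":1},{"x":18,"y":0,"z":0.5,"rx":0,"ry":0,"rz":0,"fingers":1},{"x":24,"y":0,"z":0.5,"rx":0,"ry":0,"rz":0,"fingers":1},{"x":30,"y":0,"z":0.5,"rx":0,"ry":0,"rz":0,"fingers":1},{"x":30,"y":0,"z":0.5,"rx":0,"ry":0,"rz":0,"fingers":1}]}}

```text
time_s: 8.4
tool_pos: [0.4813, 0.0839, 0.0416]
tool_rot: [-180.0, -0.1, -7.1]
force: [-0.5, 0.7, 3.8]
grip_width: 0.0155
grasp_force: 44.8
```

>>> {"name": "drive_tool", "arguments": {"moves": [{"x":5,"y":0,"z":0,"rx":0,"ry":0,"rz":0,"fingers":1},{"x":10,"y":0,"z":0,"rx":0,"ry":0,"rz":0,"fingers":1},{"x":15,"y":0,"z":0,"rx":0,"ry":0,"rz":0,"fingers":1},{"x":20,"y":0,"z":0,"rx":0,"ry":0,"rz":0,"fingers":1},{"x":23,"y":0,"z":0,"rx":0,"ry":0,"rz":0,"fingers":1},{"x":23,"y":0,"z":0,"rx":0,"ry":0,"rz":0,"fingers":1}]}}

```text
time_s: 9.15
tool_pos: [0.5001, 0.0819, 0.0415]
tool_rot: [-180.0, 0.4, -7.0]
force: [-11.6, 1.1, 16.6]
grip_width: 0.0156
grasp_force: 44.9
```

>>> {"name": "drive_tool", "arguments": {"moves": [{"x":-4,"y":0,"z":-0.5,"rx":0,"ry":0,"rz":0,"fingers":0.4},{"x":-4,"y":0,"z":-0.5,"rx":0,"ry":0,"rz":0,"fingers":0.4},{"x":-4,"y":0,"z":-0.5,"rx":0,"ry":0,"rz":0,"fingers":0.4},{"x":-4,"y":0,"z":-0.5,"rx":0,"ry":0,"rz":0,"fingers":1},{"x":-4,"y":0,"z":-0.5,"rx":0,"ry":0,"rz":0,"fingers":1},{"x":-4,"y":0,"z":-0.5,"rx":0,"ry":0,"rz":0,"fingers":1},{"x":-4,"y":0,"z":-0.5,"rx":0,"ry":0,"rz":0,"fingers":1}], "force": 25}}

```text
time_s: 10.02
tool_pos: [0.4988, 0.0813, 0.0415]
tool_rot: [180.0, 0.0, -7.1]
force: [0.7, -0.6, -0.8]
grip_width: 0.0159
grasp_force: 24.9
```

>>> {"name": "drive_tool", "arguments": {"moves": [{"x":2,"y":0,"z":0,"rx":0,"ry":0,"rz":0,"fingers":1},{"x":4,"y":0,"z":0,"rx":0,"ry":0,"rz":0,"fingers":1},{"x":5,"y":0,"z":0,"rx":0,"ry":0,"rz":0,"fingers":1},{"x":5,"y":0,"z":0,"rx":0,"ry":0,"rz":0,"fingers":1}]}}

```text
time_s: 10.52
tool_pos: [0.5015, 0.0813, 0.0415]
tool_rot: [-180.0, 0.3, -7.0]
force: [-8.1, 0.5, 6.4]
grip_width: 0.0156
grasp_force: 25.0
```

>>> {"name": "drive_tool", "arguments": {"moves": [{"x":1,"y":0,"z":0,"rx":0,"ry":0,"rz":0,"fingers":1},{"x":2,"y":0,"z":0,"rx":0,"ry":0,"rz":0,"fingers":1},{"x":2,"y":0,"z":0,"rx":0,"ry":0,"rz":0,"fingers":1}]}}

```text
time_s: 10.9
tool_pos: [0.5044, 0.0809, 0.0415]
tool_rot: [-180.0, 0.2, -7.0]
force: [-5.3, 1.1, 4.8]
grip_width: 0.0156
grasp_force: 25.0
```

```bash
python3 snap.py w6;python3 - <<'E'
import cv2
a=cv2.imread('pics/w6.png');cv2.imwrite('pics/w6c.png',cv2.resize(a[0:240,160:420],None,fx=2.4,fy=2.4))
E
```

```text
10.95 [0.5044 0.0809 0.0415] [-180.      0.19   -7.04] [-4.2  0.5  5.1]
```

View pics/w6c.png

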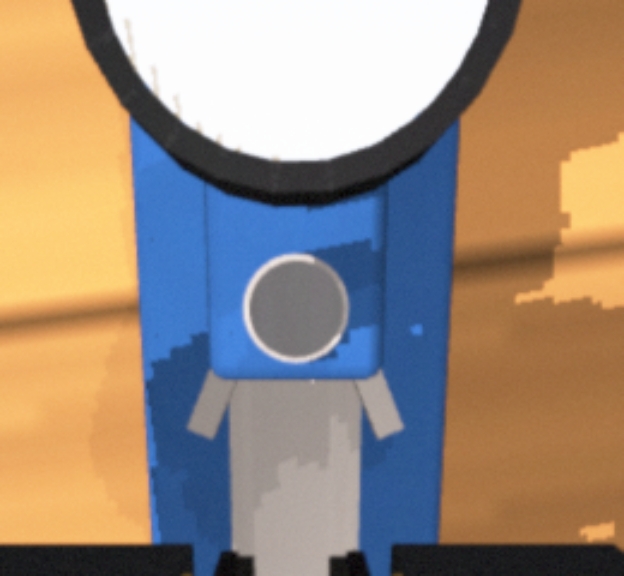

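The bar sits centred between the flares and enters under the beam at row 380. The force dropped as the plunger rode up, so I'll continue gently.

>>> {"name": "drive_tool", "arguments": {"moves": [{"x":1,"y":0,"z":0,"rx":0,"ry":0,"rz":0,"fingers":1},{"x":2,"y":0,"z":0,"rx":0,"ry":0,"rz":0,"fingers":1},{"x":3,"y":0,"z":0,"rx":0,"ry":0,"rz":0,"fingers":1},{"x":3,"y":0,"z":0,"rx":0,"ry":0,"rz":0,"fingers":1}]}}

```text
time_s: 11.45
tool_pos: [0.5075, 0.0805, 0.0415]
tool_rot: [-180.0, 0.2, -7.0]
force: [-5.2, -0.6, 4.7]
grip_width: 0.0154
grasp_force: 25.0
```

>>> {"name": "drive_tool", "arguments": {"moves": [{"x":1,"y":0,"z":0,"rx":0,"ry":0,"rz":0,"fingers":1},{"x":2,"y":0,"z":0,"rx":0,"ry":0,"rz":0,"fingers":1},{"x":3,"y":0,"z":0,"rx":0,"ry":0,"rz":0,"fingers":1},{"x":3,"y":0,"z":0,"rx":0,"ry":0,"rz":0,"fingers":1}]}}

```text
time_s: 11.95
tool_pos: [0.5107, 0.0801, 0.0415]
tool_rot: [-180.0, 0.1, -7.0]
force: [-5.5, 0.9, 4.9]
grip_width: 0.0159
grasp_force: 25.0
```

>>> {"name": "drive_tool", "arguments": {"moves": [{"x":1,"y":0,"z":-0.3,"rx":0,"ry":0,"rz":0,"fingers":1},{"x":2,"y":0,"z":-0.3,"rx":0,"ry":0,"rz":0,"fingers":1},{"x":3,"y":0,"z":-0.3,"rx":0,"ry":0,"rz":0,"fingers":1},{"x":3,"y":0,"z":-0.3,"rx":0,"ry":0,"rz":0,"fingers":1}]}}

```text
time_s: 12.45
tool_pos: [0.515, 0.0792, 0.0416]
tool_rot: [180.0, -0.0, -7.1]
force: [-0.9, 0.4, -2.2]
grip_width: 0.0159
grasp_force: 25.0
```

>>> {"name": "drive_tool", "arguments": {"moves": [{"x":1,"y":0,"z":0,"rx":0,"ry":0,"rz":0,"fingers":1},{"x":2,"y":0,"z":0,"rx":0,"ry":0,"rz":0,"fingers":1},{"x":3,"y":0,"z":0,"rx":0,"ry":0,"rz":0,"fingers":1},{"x":3,"y":0,"z":0,"rx":0,"ry":0,"rz":0,"fingers":1}]}}

```text
time_s: 12.95
tool_pos: [0.5175, 0.079, 0.0418]
tool_rot: [180.0, 0.0, -7.1]
force: [-3.2, -0.7, -2.7]
grip_width: 0.016
grasp_force: 25.0
```

>>> {"name": "drive_tool", "arguments": {"moves": [{"x":1,"y":0,"z":0,"rx":0,"ry":0,"rz":0,"fingers":1},{"x":2,"y":0,"z":0,"rx":0,"ry":0,"rz":0,"fingers":1},{"x":2,"y":0,"z":0,"rx":0,"ry":0,"rz":0,"fingers":1}]}}

```text
time_s: 13.32
tool_pos: [0.5176, 0.079, 0.0415]
tool_rot: [180.0, 0.3, -7.0]
force: [-7.4, -0.2, 2.2]
grip_width: 0.0158
grasp_force: 25.0
```

>>> {"name": "drive_tool", "arguments": {"moves": [{"x":0.7,"y":0,"z":0,"rx":0,"ry":0,"rz":0,"fingers":1},{"x":1.3,"y":0,"z":0,"rx":0,"ry":0,"rz":0,"fingers":1},{"x":1.3,"y":0,"z":0,"rx":0,"ry":0,"rz":0,"fingers":1},{"x":1.3,"y":0,"z":0,"rx":0,"ry":0,"rz":0,"fingers":1}]}}

```text
time_s: 13.82
tool_pos: [0.5176, 0.079, 0.0415]
tool_rot: [180.0, 0.4, -7.0]
force: [-12.0, 0.7, 5.2]
grip_width: 0.0162
grasp_force: 25.0
```

>>> {"name": "drive_tool", "arguments": {"moves": [{"x":-3.5,"y":0,"z":-0.3,"rx":0,"ry":0,"rz":0,"fingers":1},{"x":-3.5,"y":0,"z":-0.3,"rx":0,"ry":0,"rz":0,"fingers":-0.2},{"x":-3.5,"y":0,"z":-0.3,"rx":0,"ry":0,"rz":0,"fingers":-0.2},{"x":-3.5,"y":0,"z":-0.3,"rx":0,"ry":0,"rz":0,"fingers":-0.2},{"x":-3.5,"y":0,"z":-30,"rx":0,"ry":0,"rz":0,"fingers":-1},{"x":-3.5,"y":0,"z":-80,"rx":0,"ry":0,"rz":0,"fingers":-1},{"x":-3.5,"y":0,"z":-100,"rx":0,"ry":0,"rz":0,"fingers":-1},{"x":-3.5,"y":0,"z":-100,"rx":0,"ry":0,"rz":0,"fingers":-1},{"x":-3.5,"y":0,"z":-100,"rx":0,"ry":0,"rz":0,"fingers":-1}]}}

```text
time_s: 14.95
tool_pos: [0.5169, 0.079, 0.1408]
tool_rot: [180.0, 0.1, -7.1]
force: [0.4, -0.8, -0.5]
grip_width: 0.0843
grasp_force: 0.0
```

```bash
python3 snap.py w7
cat > dial.py <<'E'
import sys
from h import *
import pickle
w=pickle.load(open(sys.argv[1]+'.pkl','rb'));im=w['image'];z0=float(sys.argv[2]) if len(sys.argv)>2 else .089
h=cv2.cvtColor(im,cv2.COLOR_RGB2HSV);o=w['obs']
a=np.radians(-7.0);D=np.array([.5696,.0718])+.045*np.array([np.cos(a),np.sin(a)])
u,v=proj(w,[*D,.089]);r=45/1000*w['fx']/ (np.array(w['R'])@[*D,.089]+w['t'])[2]
print('dial px',round(u),round(v),round(r))
yy,xx=np.mgrid[:420,:560];near=((xx-u)**2+(yy-v)**2<(r)**2)&(yy<225)
def ang(lab,m,z,C=None):
    m=(m>0)&near
    if m.sum()<5: print(lab,'few',m.sum());return
    ys,xs=np.nonzero(m);P=np.array([onz(w,x,y,z)[:2] for x,y in zip(xs,ys)]);
    c=P.mean(0);d=c-(D if C is None else C);print(lab,m.sum(),'cen',xs.mean().round(1),ys.mean().round(1),c.round(4),'r',(np.linalg.norm(d)*1e3).round(1),'angle',(np.arctan2(d[1],d[0])-a).round(3))
    if len(P)>8:
        vx=np.linalg.svd(P-c)[2][0];vx=vx*np.sign(vx@d);print('   axis angle',(np.arctan2(vx[1],vx[0])-a).round(3))
wh=cv2.inRange(h,(0,0,150),(180,70,255))*near.astype(np.uint8)
cs,_=cv2.findContours(wh,cv2.RETR_EXTERNAL,cv2.CHAIN_APPROX_NONE);k=max(cs,key=cv2.contourArea);hu=cv2.convexHull(k);(cx,cy),ax,an=cv2.fitEllipse(hu);print('white',cx,cy,ax,cv2.boundingRect(k))
C=onz(w,cx,cy,z0)[:2];print('white centre',C.round(4),'D',D.round(4))
ang('mark',cv2.inRange(h,(24,130,120),(36,255,255)),.091,C)
ang('needle',cv2.inRange(h,(0,140,100),(8,255,255))|cv2.inRange(h,(172,140,100),(180,255,255)),z0,C)
E
python3 dial.py w7; python3 -c "
import cv2
a=cv2.imread('pics/w7.png');cv2.imwrite('pics/w7c.png',cv2.resize(a[0:240,120:440],None,fx=2.2,fy=2.2))"
```

```text
15.0 [0.5167 0.0789 0.1405] [ 1.7994e+02  1.1000e-01 -7.0600e+00] [-0.5 -0.3  0.3]
dial px 282 75 71
white 281.44451904296875 73.6965103149414 (80.93876647949219, 87.19773864746094) (241, 31, 82, 87)
white centre [0.6153 0.0668] D [0.6143 0.0663]
mark 163 cen 301.7 34.2 [0.6357 0.0517] r 25.3 angle -0.512
   axis angle -0.47
needle 100 cen 271.2 60.5 [0.6237 0.0722] r 10.0 angle 0.697
   axis angle 0.67
```

View pics/w7c.png

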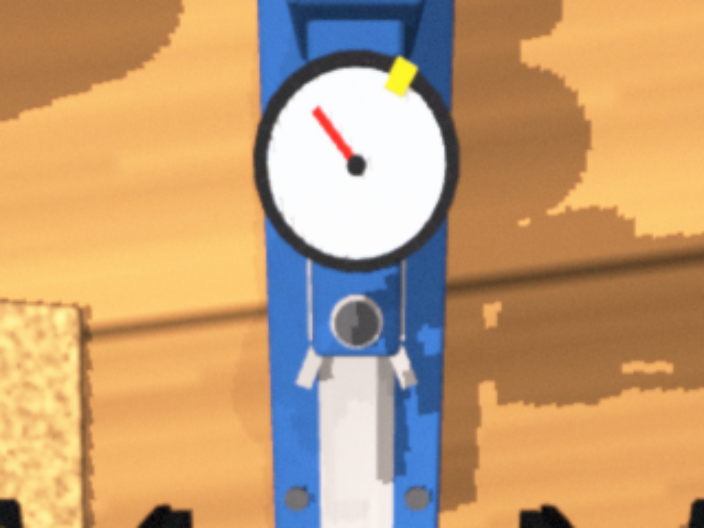

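The crop shows the red needle pointing up-left from its centre at (357,165) to (316,110), at about +0.68. The yellow mark at (402,76) is at about -0.50. The ring must turn about +1.18 rad.

>>> {"name": "drive_tool", "arguments": {"moves": [{"x":40,"y":0,"z":0,"rx":0,"ry":0,"rz":0.18,"fingers":-1},{"x":80,"y":0,"z":0,"rx":0,"ry":0,"rz":0.36,"fingers":-1},{"x":99,"y":0,"z":0,"rx":0,"ry":0,"rz":0.54,"fingers":-1},{"x":99,"y":0,"z":15,"rx":0,"ry":0,"rz":0.6,"fingers":-1},{"x":99,"y":0,"z":40,"rx":0,"ry":0,"rz":0.6,"fingers":-1},{"x":99,"y":0,"z":54,"rx":0,"ry":0,"rz":0.6,"fingers":-1},{"x":99,"y":0,"z":54,"rx":0,"ry":0,"rz":0.6,"fingers":-1},{"x":99,"y":0,"z":54,"rx":0,"ry":0,"rz":0.6,"fingers":1},{"x":99,"y":0,"z":54,"rx":0,"ry":0,"rz":0.6,"fingers":1},{"x":99,"y":0,"z":54,"rx":0,"ry":0,"rz":0.6,"fingers":1},{"x":99,"y":0,"z":54,"rx":0,"ry":0,"rz":0.6,"fingers":1},{"x":99,"y":0,"z":54,"rx":0,"ry":0,"rz":0.6,"fingers":1}], "force": 15}}

```text
time_s: 16.5
tool_pos: [0.6155, 0.0663, 0.0883]
tool_rot: [180.0, 0.0, -41.5]
force: [-3.6, -1.7, 4.7]
grip_width: 0.0573
grasp_force: 15.0
```

>>> {"name": "drive_tool", "arguments": {"moves": [{"x":0,"y":0,"z":-2,"rx":0,"ry":0,"rz":-0.15,"fingers":1},{"x":0,"y":0,"z":-2,"rx":0,"ry":0,"rz":-0.3,"fingers":1},{"x":0,"y":0,"z":-2,"rx":0,"ry":0,"rz":-0.45,"fingers":1},{"x":0,"y":0,"z":-2,"rx":0,"ry":0,"rz":-0.6,"fingers":1},{"x":0,"y":0,"z":-2,"rx":0,"ry":0,"rz":-0.75,"fingers":1},{"x":0,"y":0,"z":-2,"rx":0,"ry":0,"rz":-0.9,"fingers":1},{"x":0,"y":0,"z":-2,"rx":0,"ry":0,"rz":-1.05,"fingers":1},{"x":0,"y":0,"z":-2,"rx":0,"ry":0,"rz":-1.18,"fingers":1},{"x":0,"y":0,"z":-2,"rx":0,"ry":0,"rz":-1.18,"fingers":1},{"x":0,"y":0,"z":-2,"rx":0,"ry":0,"rz":-1.18,"fingers":1}]}}

```text
time_s: 17.75
tool_pos: [0.6155, 0.067, 0.0885]
tool_rot: [180.0, 0.0, 26.1]
force: [4.2, -0.0, -12.0]
grip_width: 0.0571
grasp_force: 15.0
```

>>> {"name": "drive_tool", "arguments": {"moves": [{"x":0,"y":0,"z":1,"rx":0,"ry":0,"rz":0,"fingers":1},{"x":0,"y":0,"z":1,"rx":0,"ry":0,"rz":0,"fingers":-1},{"x":0,"y":0,"z":1,"rx":0,"ry":0,"rz":0,"fingers":-1},{"x":0,"y":0,"z":1,"rx":0,"ry":0,"rz":0,"fingers":-1},{"x":0,"y":0,"z":-30,"rx":0,"ry":0,"rz":0,"fingers":-1},{"x":0,"y":0,"z":-53,"rx":0,"ry":0,"rz":0.15,"fingers":-1},{"x":-40,"y":-26,"z":-53,"rx":0,"ry":0,"rz":0.33,"fingers":-1},{"x":-83,"y":-54,"z":-53,"rx":0,"ry":0,"rz":0.5,"fingers":-1},{"x":-83,"y":-54,"z":-53,"rx":0,"ry":0,"rz":0.578,"fingers":-1},{"x":-83,"y":-54,"z":-53,"rx":0,"ry":0,"rz":0.578,"fingers":-1},{"x":-83,"y":-54,"z":-53,"rx":0,"ry":0,"rz":0.578,"fingers":-1}]}}

```text
time_s: 19.12
tool_pos: [0.5183, 0.0787, 0.1434]
tool_rot: [-180.0, -0.1, -6.9]
force: [0.0, 0.1, -0.6]
grip_width: 0.0867
grasp_force: 0.0
```

```bash
python3 snap.py w8;python3 dial.py w8
```

```text
19.175 [0.5182 0.0786 0.1432] [ 1.7999e+02 -5.0000e-02 -6.9100e+00] [ 0.1  0.1 -0.7]
dial px 283 79 70
white 281.7588806152344 76.981689453125 (79.67005157470703, 85.4871826171875) (242, 35, 80, 85)
white centre [0.6153 0.0667] D [0.6143 0.0663]
mark 148 cen 255.9 43.1 [0.6365 0.0804] r 25.2 angle 0.695
   axis angle 0.68
needle 94 cen 271.5 63.9 [0.6238 0.0723] r 10.2 angle 0.698
   axis angle 0.673
```

Run:
```python
from h import *
import pickle
for n in('w7','w8'):
    w=pickle.load(open(n+'.pkl','rb'));g=cv2.cvtColor(w['image'],cv2.COLOR_RGB2GRAY)
    m=np.zeros_like(g);cv2.circle(m,(282,76),15,1,-1);hsv=cv2.cvtColor(w['image'],cv2.COLOR_RGB2HSV)
    k=(g<90)&(m>0)&(hsv[...,1]<120);y,x=np.nonzero(k);print(n,k.sum(),x.mean(),y.mean())
    C=onz(w,x.mean(),y.mean(),.089)[:2];a=np.radians(-7)
    dv=lambda u,v,z:np.arctan2(*(onz(w,u,v,z)[:2]-C)[::-1])-a
    M,N=((301.7,34.2),(271.2,60.5)) if n=='w7' else ((255.9,43.1),(271.5,63.9))
    for z in(.089,.091,.093): print(C.round(4),z,'mark',dv(*M,z).round(3),'needle',dv(*N,.089).round(3))
```

```text
w7 51 281.4313725490196 74.52941176470588
[0.6148 0.0668] 0.089 mark -0.497 needle 0.663
[0.6148 0.0668] 0.091 mark -0.503 needle 0.663
[0.6148 0.0668] 0.093 mark -0.509 needle 0.663
w8 47 281.7659574468085 77.91489361702128
[0.6147 0.0668] 0.089 mark 0.673 needle 0.666
[0.6147 0.0668] 0.091 mark 0.68 needle 0.666
[0.6147 0.0668] 0.093 mark 0.688 needle 0.666
```

Mark and needle agree within about 0.015 rad. Now I'll take the master out.

>>> {"name": "drive_tool", "arguments": {"moves": [{"x":0,"y":0,"z":50,"rx":0,"ry":0,"rz":0,"fingers":-0.3},{"x":0,"y":0,"z":90,"rx":0,"ry":0,"rz":0,"fingers":-0.3},{"x":0,"y":0,"z":101,"rx":0,"ry":0,"rz":0,"fingers":-0.3},{"x":0,"y":0,"z":101,"rx":0,"ry":0,"rz":0,"fingers":1},{"x":0,"y":0,"z":101,"rx":0,"ry":0,"rz":0,"fingers":1},{"x":0,"y":0,"z":101,"rx":0,"ry":0,"rz":0,"fingers":1},{"x":0,"y":0,"z":101,"rx":0,"ry":0,"rz":0,"fingers":1},{"x":0,"y":0,"z":101,"rx":0,"ry":0,"rz":0,"fingers":1},{"x":-3,"y":0,"z":101,"rx":0,"ry":0,"rz":0,"fingers":1},{"x":-10,"y":0,"z":101,"rx":0,"ry":0,"rz":0,"fingers":1},{"x":-18,"y":0,"z":101,"rx":0,"ry":0,"rz":0,"fingers":1},{"x":-26,"y":0,"z":101,"rx":0,"ry":0,"rz":0,"fingers":1},{"x":-35,"y":0,"z":101,"rx":0,"ry":0,"rz":0,"fingers":1},{"x":-45,"y":0,"z":101,"rx":0,"ry":0,"rz":0,"fingers":1},{"x":-55,"y":0,"z":101,"rx":0,"ry":0,"rz":0,"fingers":1},{"x":-64,"y":0,"z":101,"rx":0,"ry":0,"rz":0,"fingers":1},{"x":-64,"y":0,"z":101,"rx":0,"ry":0,"rz":0,"fingers":1}], "force": 45}}

```text
time_s: 21.3
tool_pos: [0.4525, 0.0869, 0.042]
tool_rot: [-180.0, 0.1, -6.9]
force: [-1.4, 1.0, 8.5]
grip_width: 0.0156
grasp_force: 45.0
```

Run:
```python
from h import *
import pickle
w=pickle.load(open('w2.pkl','rb'));h=cv2.cvtColor(w['image'],cv2.COLOR_RGB2HSV)
# pad: mask by texture saturation, then polygon
m=cv2.inRange(cv2.GaussianBlur(w['image'],(0,0),3),(150,110,50),(230,180,125));s=np.abs(cv2.Laplacian(cv2.cvtColor(w['image'],cv2.COLOR_RGB2GRAY),cv2.CV_32F))
t=(cv2.blur(s,(9,9))>12).astype(np.uint8)*255;t[:70]=0;t[220:]=0;t[:,:60]=0;t[:,200:]=0
t=cv2.morphologyEx(t,cv2.MORPH_OPEN,np.ones((9,9)));k=max(cv2.findContours(t,cv2.RETR_EXTERNAL,cv2.CHAIN_APPROX_NONE)[0],key=cv2.contourArea)
r=cv2.minAreaRect(k);b=cv2.boxPoints(r);print(r,b.round())
for u,v in list(b)+[r[0]]: print(onz(w,u,v,.005)[:2].round(4))
for u,v in((92,83),(174,98),(160,209),(85,196)): print('seen',onz(w,u,v,.005)[:2].round(4))
d=pickle.load(open('d0.pkl','rb'))
c=d['top'];hh=c['image'];print('top-seen corners',[onz(c,160+x/2.8,150+y/2.8,.005)[:2].round(3) for x,y in((52,158),(142,180),(104,310),(13,292))])
```

```text
((165.87840270996094, 152.98500061035156), (11.29694938659668, 111.62169647216797), 7.037940979003906) [[153. 208.]
 [167.  97.]
 [178.  98.]
 [165. 209.]]
[0.4629 0.2225]
[0.5884 0.1945]
[0.587  0.1823]
[0.4612 0.2092]
[0.5276 0.2015]
seen [0.6026 0.2745]
seen [0.5873 0.187 ]
seen [0.4612 0.2148]
seen [0.4772 0.302 ]
top-seen corners [array([0.601, 0.272]), array([0.582, 0.187]), array([0.461, 0.217]), array([0.476, 0.301])]
```

Run:
```python
from h import *
import pickle
d=pickle.load(open('d0.pkl','rb'));w=pickle.load(open('w2.pkl','rb'))
print('cap',tri([ray(d['top'],177.5,154),ray(d['scene'],409,208)]))
f=lambda x,y:(160+x/2.8,150+y/2.8)
print('pad corner',tri([ray(d['top'],*f(142,180)),ray(w,174,98)]),tri([ray(d['top'],*f(104,310)),ray(w,160,209)]),tri([ray(d['top'],*f(13,292)),ray(w,85,196)]))
```

```text
cap (array([0.68801568, 0.24378392, 0.18777542]), np.float64(0.0008243108454261933))
pad corner (array([ 0.58602437,  0.1892291 , -0.00434911]), np.float64(0.002203075667876206)) (array([0.46088602, 0.21655787, 0.00218342]), np.float64(0.0007264490201767694)) (array([0.47666924, 0.30106798, 0.00551801]), np.float64(0.0008841430973741427))
```

>>> {"name": "drive_tool", "arguments": {"moves": [{"x":0,"y":0,"z":-30,"rx":0,"ry":0,"rz":0,"fingers":1},{"x":0,"y":-15,"z":-60,"rx":0,"ry":0,"rz":0.02,"fingers":1},{"x":10,"y":-60,"z":-60,"rx":0,"ry":0,"rz":0.05,"fingers":1},{"x":20,"y":-115,"z":-50,"rx":0,"ry":0,"rz":0.09,"fingers":1},{"x":27.5,"y":-168,"z":-30,"rx":0,"ry":0,"rz":0.09,"fingers":1},{"x":27.5,"y":-168,"z":0,"rx":0,"ry":0,"rz":0.09,"fingers":1},{"x":27.5,"y":-168,"z":15,"rx":0,"ry":0,"rz":0.09,"fingers":1},{"x":27.5,"y":-168,"z":22,"rx":0,"ry":0,"rz":0.09,"fingers":1},{"x":27.5,"y":-168,"z":22,"rx":0,"ry":0,"rz":0.09,"fingers":1},{"x":27.5,"y":-168,"z":22,"rx":0,"ry":0,"rz":0.09,"fingers":1}]}}

```text
time_s: 22.55
tool_pos: [0.5022, 0.2498, 0.021]
tool_rot: [-179.9, -0.1, -12.2]
force: [0.9, -0.8, -1.8]
grip_width: 0.0153
grasp_force: 45.0
```

Lower until contact, release and rise.

>>> {"name": "drive_tool", "arguments": {"moves": [{"x":0,"y":0,"z":2.5,"rx":0,"ry":0,"rz":0,"fingers":1},{"x":0,"y":0,"z":4,"rx":0,"ry":0,"rz":0,"fingers":1},{"x":0,"y":0,"z":4,"rx":0,"ry":0,"rz":0,"fingers":1}]}}

```text
time_s: 22.92
tool_pos: [0.502, 0.2502, 0.0173]
tool_rot: [-179.9, -0.0, -12.1]
force: [-1.6, -1.5, 5.7]
grip_width: 0.0155
grasp_force: 45.0
```

>>> {"name": "drive_tool", "arguments": {"moves": [{"x":0,"y":0,"z":2,"rx":0,"ry":0,"rz":0,"fingers":-0.3},{"x":0,"y":0,"z":2,"rx":0,"ry":0,"rz":0,"fingers":-0.3},{"x":0,"y":0,"z":2,"rx":0,"ry":0,"rz":0,"fingers":-0.3},{"x":0,"y":0,"z":-50,"rx":0,"ry":0,"rz":0,"fingers":-0.3},{"x":0,"y":0,"z":-110,"rx":0,"ry":0,"rz":0,"fingers":-0.3},{"x":3,"y":50,"z":-115,"rx":0,"ry":0,"rz":-0.03,"fingers":-0.3},{"x":7,"y":110,"z":-115,"rx":0,"ry":0,"rz":-0.06,"fingers":-0.3},{"x":11,"y":170,"z":-115,"rx":0,"ry":0,"rz":-0.08,"fingers":-0.3},{"x":16,"y":230,"z":-115,"rx":0,"ry":0,"rz":-0.1,"fingers":-0.3},{"x":20,"y":290,"z":-115,"rx":0,"ry":0,"rz":-0.13,"fingers":-0.3},{"x":24,"y":350,"z":-115,"rx":0,"ry":0,"rz":-0.16,"fingers":-0.3},{"x":28,"y":410,"z":-110,"rx":0,"ry":0,"rz":-0.19,"fingers":-0.3},{"x":31.5,"y":449,"z":-80,"rx":0,"ry":0,"rz":-0.192,"fingers":-0.3},{"x":31.5,"y":449,"z":-60,"rx":0,"ry":0,"rz":-0.192,"fingers":-0.3},{"x":31.5,"y":449,"z":-60,"rx":0,"ry":0,"rz":-0.192,"fingers":-0.3},{"x":31.5,"y":449,"z":-60,"rx":0,"ry":0,"rz":-0.192,"fingers":-0.3}]}}

```text
time_s: 24.92
tool_pos: [0.4389, -0.1953, 0.0765]
tool_rot: [180.0, -0.1, -1.0]
force: [0.5, -0.1, -0.5]
grip_width: 0.0566
grasp_force: 0.0
```

```bash
python3 snap.py w9; python3 snap.py t9 top
python3 - <<'E'
from m import *
w=pickle.load(open('w9.pkl','rb'));t=pickle.load(open('t9.pkl','rb'))
L,R,v0,v1,_=edges(w['image'],(20,110,50),(40,255,255),(200,0,360,222));print(v0,v1,L,R)
for v in(v0+10,(v0+v1)//2,v1-10): print(onz(w,(np.polyval(L,v)+np.polyval(R,v))/2,v,.021)[:2].round(4))
print('nose z12',onz(w,280,v0,.012)[:2])
for a,r,_ in blobs(t['image'],(0,0,90),(180,60,255),60,(160,200,215,265))[0]: print('master?',a,np.round(r,1) if 0 else r,onz(t,*r[0],.023).round(3))
E
```

```text
24.975 [ 0.4392 -0.1952  0.0767] [-1.7999e+02 -1.0000e-01 -1.0200e+00] [-0.4  0.7  0.2]
25.025 [ 0.4392 -0.1952  0.0768] [-1.7999e+02 -1.1000e-01 -1.0200e+00] [0.5 0.2 0.1]
104 222 [1.25768968e-03 2.69766794e+02] [-6.69856459e-03  2.91654545e+02]
[ 0.5138 -0.196 ]
[ 0.4813 -0.1952]
[ 0.446  -0.1944]
nose z12 [ 0.52079573 -0.1958269 ]
master? 209.5 ((187.12692260742188, 232.03460693359375), (6.753345966339111, 37.88890075683594), 15.255120277404785) [0.532 0.243 0.023]
```

The master rests on the pad at (0.532, 0.243). Grasp the part.

>>> {"name": "drive_tool", "arguments": {"moves": [{"x":0,"y":0,"z":40,"rx":0,"ry":0,"rz":0,"fingers":-0.3},{"x":0,"y":0,"z":65,"rx":0,"ry":0,"rz":0,"fingers":-0.3},{"x":0,"y":0,"z":65,"rx":0,"ry":0,"rz":0,"fingers":-0.3},{"x":0,"y":0,"z":65,"rx":0,"ry":0,"rz":0,"fingers":1},{"x":0,"y":0,"z":65,"rx":0,"ry":0,"rz":0,"fingers":1},{"x":0,"y":0,"z":65,"rx":0,"ry":0,"rz":0,"fingers":1},{"x":0,"y":0,"z":65,"rx":0,"ry":0,"rz":0,"fingers":1},{"x":0,"y":0,"z":65,"rx":0,"ry":0,"rz":0,"fingers":1}], "force": 45}}

```text
time_s: 26.02
tool_pos: [0.4383, -0.1956, 0.011]
tool_rot: [-180.0, -0.0, -1.1]
force: [-0.4, 0.0, 0.8]
grip_width: 0.0156
grasp_force: 45.0
```

>>> {"name": "drive_tool", "arguments": {"moves": [{"x":0,"y":0,"z":-50,"rx":0,"ry":0,"rz":0,"fingers":1},{"x":0,"y":-30,"z":-80,"rx":0,"ry":0,"rz":0.02,"fingers":1},{"x":2,"y":-80,"z":-80,"rx":0,"ry":0,"rz":0.04,"fingers":1},{"x":4,"y":-140,"z":-80,"rx":0,"ry":0,"rz":0.06,"fingers":1},{"x":6,"y":-200,"z":-80,"rx":0,"ry":0,"rz":0.08,"fingers":1},{"x":8,"y":-250,"z":-75,"rx":0,"ry":0,"rz":0.1,"fingers":1},{"x":8,"y":-282,"z":-60,"rx":0,"ry":0,"rz":0.104,"fingers":1},{"x":8,"y":-282,"z":-45,"rx":0,"ry":0,"rz":0.104,"fingers":1},{"x":8,"y":-282,"z":-36,"rx":0,"ry":0,"rz":0.104,"fingers":1},{"x":8,"y":-282,"z":-36,"rx":0,"ry":0,"rz":0.104,"fingers":1},{"x":8,"y":-282,"z":-36,"rx":0,"ry":0,"rz":0.104,"fingers":1}]}}

```text
time_s: 27.4
tool_pos: [0.4521, 0.0852, 0.0472]
tool_rot: [-180.0, -0.0, -7.2]
force: [-0.1, -0.0, -3.7]
grip_width: 0.0157
grasp_force: 45.0
```

```bash
python3 snap.py w10
python3 - <<'E'
from m import *
w=pickle.load(open('w10.pkl','rb'))
L,R,v0,v1,_=edges(w['image'],(18,100,40),(40,255,255),(245,40,310,225));print(v0,v1)
a=np.radians(-7.0);ex=np.array([np.cos(a),np.sin(a)]);ey=np.array([-np.sin(a),np.cos(a)]);O=np.array([.5696,.0718])
for v,z in((v0,.048),(v0+30,.057),(v1-15,.057)):
    for E in(L,R):
        p=onz(w,np.polyval(E,v),v,z)[:2]-O;print(v,(p@ex*1e3).round(1),(p@ey*1e3).round(1))
E
```

```text
27.45 [0.4522 0.0854 0.0474] [-1.7997e+02 -5.0000e-02 -7.1500e+00] [-1.1  0.8 -2.5]
93 225
93 -36.0 7.1
93 -36.0 -10.0
123 -50.0 6.7
123 -50.1 -9.3
210 -91.7 6.8
210 -91.8 -9.0
```

>>> {"name": "drive_tool", "arguments": {"moves": [{"x":0,"y":-1.4,"z":3,"rx":0,"ry":0,"rz":0,"fingers":1},{"x":0,"y":-1.4,"z":5.5,"rx":0,"ry":0,"rz":0,"fingers":1},{"x":5,"y":-1.4,"z":5.5,"rx":0,"ry":0,"rz":0,"fingers":1},{"x":12,"y":-1.4,"z":5.5,"rx":0,"ry":0,"rz":0,"fingers":1},{"x":20,"y":-1.4,"z":5.5,"rx":0,"ry":0,"rz":0,"fingers":1},{"x":28,"y":-1.4,"z":5.5,"rx":0,"ry":0,"rz":0,"fingers":1},{"x":32,"y":-1.4,"z":5.5,"rx":0,"ry":0,"rz":0,"fingers":1},{"x":32,"y":-1.4,"z":5.8,"rx":0,"ry":0,"rz":0,"fingers":1}]}}

```text
time_s: 28.45
tool_pos: [0.4839, 0.0834, 0.041]
tool_rot: [180.0, -0.0, -7.1]
force: [-0.1, 0.2, -1.2]
grip_width: 0.0156
grasp_force: 45.0
```

>>> {"name": "drive_tool", "arguments": {"moves": [{"x":0,"y":0,"z":0,"rx":0,"ry":0,"rz":0,"fingers":0.5},{"x":0,"y":0,"z":0,"rx":0,"ry":0,"rz":0,"fingers":0.5},{"x":0,"y":0,"z":0,"rx":0,"ry":0,"rz":0,"fingers":1},{"x":0,"y":0,"z":0,"rx":0,"ry":0,"rz":0,"fingers":1},{"x":0,"y":0,"z":0,"rx":0,"ry":0,"rz":0,"fingers":1},{"x":3,"y":0,"z":0,"rx":0,"ry":0,"rz":0,"fingers":1},{"x":6,"y":0,"z":0,"rx":0,"ry":0,"rz":0,"fingers":1},{"x":9,"y":0,"z":0,"rx":0,"ry":0,"rz":0,"fingers":1},{"x":12,"y":0,"z":0,"rx":0,"ry":0,"rz":0,"fingers":1},{"x":12,"y":0,"z":0,"rx":0,"ry":0,"rz":0,"fingers":1}], "force": 30}}

```text
time_s: 29.7
tool_pos: [0.4924, 0.0829, 0.0413]
tool_rot: [-180.0, 0.4, -7.0]
force: [-10.6, 1.5, 14.4]
grip_width: 0.0162
grasp_force: 30.0
```

>>> {"name": "drive_tool", "arguments": {"moves": [{"x":1,"y":0,"z":-0.5,"rx":0,"ry":0,"rz":0,"fingers":1},{"x":2,"y":0,"z":-1,"rx":0,"ry":0,"rz":0,"fingers":1},{"x":2,"y":0,"z":-1,"rx":0,"ry":0,"rz":0,"fingers":1}]}}

```text
time_s: 30.08
tool_pos: [0.4947, 0.0825, 0.0413]
tool_rot: [180.0, 0.3, -7.0]
force: [-6.1, 0.9, 3.4]
grip_width: 0.0155
grasp_force: 30.0
```

Moving with less force; continue.

>>> {"name": "drive_tool", "arguments": {"moves": [{"x":1.5,"y":0,"z":0,"rx":0,"ry":0,"rz":0,"fingers":1},{"x":3,"y":0,"z":0,"rx":0,"ry":0,"rz":0,"fingers":1},{"x":4.5,"y":0,"z":0,"rx":0,"ry":0,"rz":0,"fingers":1},{"x":6,"y":0,"z":0,"rx":0,"ry":0,"rz":0,"fingers":1},{"x":6,"y":0,"z":0,"rx":0,"ry":0,"rz":0,"fingers":1}]}}

```text
time_s: 30.7
tool_pos: [0.4998, 0.0818, 0.0413]
tool_rot: [180.0, 0.4, -7.0]
force: [-9.8, 0.7, 7.5]
grip_width: 0.0157
grasp_force: 30.0
```

>>> {"name": "drive_tool", "arguments": {"moves": [{"x":1.5,"y":0,"z":-0.5,"rx":0,"ry":0,"rz":0,"fingers":1},{"x":3,"y":0,"z":-0.5,"rx":0,"ry":0,"rz":0,"fingers":1},{"x":4.5,"y":0,"z":-0.5,"rx":0,"ry":0,"rz":0,"fingers":1},{"x":6,"y":0,"z":-0.5,"rx":0,"ry":0,"rz":0,"fingers":1},{"x":7.5,"y":0,"z":-0.5,"rx":0,"ry":0,"rz":0,"fingers":1},{"x":7.5,"y":0,"z":-0.5,"rx":0,"ry":0,"rz":0,"fingers":1}]}}

```text
time_s: 31.45
tool_pos: [0.511, 0.0799, 0.0423]
tool_rot: [180.0, -0.0, -7.1]
force: [-1.1, -0.4, -6.1]
grip_width: 0.0152
grasp_force: 30.0
```

>>> {"name": "drive_tool", "arguments": {"moves": [{"x":1,"y":0,"z":0.4,"rx":0,"ry":0,"rz":0,"fingers":1},{"x":2,"y":0,"z":0.4,"rx":0,"ry":0,"rz":0,"fingers":1},{"x":3,"y":0,"z":0.4,"rx":0,"ry":0,"rz":0,"fingers":1},{"x":4,"y":0,"z":0.4,"rx":0,"ry":0,"rz":0,"fingers":1},{"x":5,"y":0,"z":0.4,"rx":0,"ry":0,"rz":0,"fingers":1},{"x":5,"y":0,"z":0.4,"rx":0,"ry":0,"rz":0,"fingers":1}]}}

```text
time_s: 32.2
tool_pos: [0.5162, 0.0796, 0.0423]
tool_rot: [-180.0, -0.0, -7.1]
force: [-0.1, 0.2, -6.0]
grip_width: 0.0158
grasp_force: 30.0
```

>>> {"name": "drive_tool", "arguments": {"moves": [{"x":1,"y":0,"z":0.3,"rx":0,"ry":0,"rz":0,"fingers":1},{"x":2,"y":0,"z":0.3,"rx":0,"ry":0,"rz":0,"fingers":1},{"x":2.5,"y":0,"z":0.3,"rx":0,"ry":0,"rz":0,"fingers":1},{"x":2.5,"y":0,"z":0.3,"rx":0,"ry":0,"rz":0,"fingers":1}]}}

```text
time_s: 32.7
tool_pos: [0.5184, 0.0793, 0.0419]
tool_rot: [-180.0, -0.0, -7.1]
force: [-1.5, 1.0, -4.6]
grip_width: 0.0157
grasp_force: 30.0
```

>>> {"name": "drive_tool", "arguments": {"moves": [{"x":1,"y":0,"z":0.3,"rx":0,"ry":0,"rz":0,"fingers":1},{"x":2,"y":0,"z":0.3,"rx":0,"ry":0,"rz":0,"fingers":1},{"x":2,"y":0,"z":0.3,"rx":0,"ry":0,"rz":0,"fingers":1}]}}

```text
time_s: 33.08
tool_pos: [0.5185, 0.0793, 0.0414]
tool_rot: [180.0, 0.2, -7.0]
force: [-7.0, 1.1, -0.6]
grip_width: 0.0156
grasp_force: 30.0
```

Stopped at 0.5185, so the bar is on the backstop. Press a bit more and hold.

>>> {"name": "drive_tool", "arguments": {"moves": [{"x":0.7,"y":0,"z":0,"rx":0,"ry":0,"rz":0,"fingers":1},{"x":1.2,"y":0,"z":0,"rx":0,"ry":0,"rz":0,"fingers":1},{"x":1.2,"y":0,"z":0,"rx":0,"ry":0,"rz":0,"fingers":1},{"x":1.2,"y":0,"z":0,"rx":0,"ry":0,"rz":0,"fingers":1}]}}

```text
time_s: 33.58
tool_pos: [0.5185, 0.0793, 0.0413]
tool_rot: [180.0, 0.4, -7.0]
force: [-10.8, 0.9, 2.9]
grip_width: 0.0156
grasp_force: 30.0
```

>>> {"name": "drive_tool", "arguments": {"moves": [{"x":-3.2,"y":0,"z":0,"rx":0,"ry":0,"rz":0,"fingers":1},{"x":-3.2,"y":0,"z":0,"rx":0,"ry":0,"rz":0,"fingers":-0.2},{"x":-3.2,"y":0,"z":0,"rx":0,"ry":0,"rz":0,"fingers":-0.2},{"x":-3.2,"y":0,"z":0,"rx":0,"ry":0,"rz":0,"fingers":-0.2},{"x":-3.2,"y":0,"z":-30,"rx":0,"ry":0,"rz":0,"fingers":-0.2},{"x":-3.2,"y":0,"z":-80,"rx":0,"ry":0,"rz":0,"fingers":-0.2},{"x":-3.2,"y":0,"z":-100,"rx":0,"ry":0,"rz":0,"fingers":-0.2},{"x":-3.2,"y":0,"z":-100,"rx":0,"ry":0,"rz":0,"fingers":-0.2},{"x":-3.2,"y":0,"z":-100,"rx":0,"ry":0,"rz":0,"fingers":-0.2}]}}

```text
time_s: 34.7
tool_pos: [0.5177, 0.0792, 0.1406]
tool_rot: [180.0, 0.1, -7.1]
force: [0.2, -1.3, -1.2]
grip_width: 0.0521
grasp_force: 0.0
```

```bash
python3 snap.py w11;python3 dial.py w11; python3 snap.py t11 top
```

```text
34.75 [0.5174 0.0791 0.1402] [ 1.7994e+02  1.1000e-01 -7.0600e+00] [-0.1  0.2 -0.1]
dial px 283 77 71
white 282.0380554199219 74.91416931152344 (81.04631042480469, 87.37425231933594) (242, 32, 81, 87)
white centre [0.6153 0.0667] D [0.6143 0.0663]
mark 153 cen 255.4 40.6 [0.6364 0.0805] r 25.2 angle 0.701
   axis angle 0.739
needle 96 cen 266.2 70.5 [0.6191 0.0763] r 10.3 angle 1.316
   axis angle 1.261
34.8 [0.5174 0.0791 0.1402] [ 1.7993e+02  1.1000e-01 -7.0600e+00] [ 0.4  0.  -0.2]
```

View pics/w11.png

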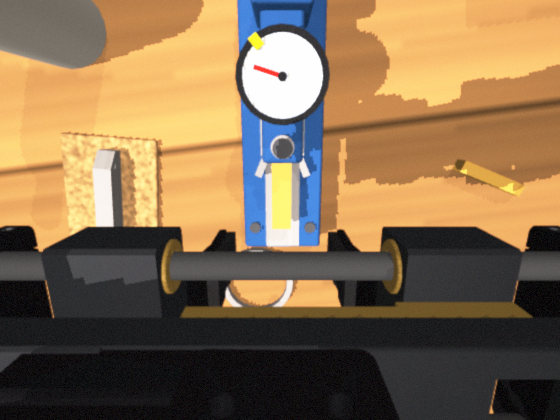

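The part lies home under the plunger (281,195) and the needle reads about +0.6 rad beyond the mark, as a 3 mm thicker bar should. The mark at (256,41) has not moved, and the master lies flat on the pad (107,190). The arm touches nothing.

```bash
python3 -c "
from cell import workorder
print(workorder.sign_off())"
```

```text
the job is handed in; nothing more can be done
None
```

The job is handed in at about 35 s: I zeroed the gauge on the master (mark within about 0.015 rad of the needle), laid the master flat on the cork pad, and left the brass bar home against the backstop with the ring unmoved.

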